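Open the fill valve of the hot well

ROBOT

A 6-joint arm with a two-finger parallel gripper is mounted at the origin on the work surface. World frame = base frame: x ahead of the robot, y to its left, z up, the work surface at z = 0. Lengths are in mm, angles in rad, forces in N, time in s.
With the tool pointing down it reaches from about 350 to 875 mm from the base axis. Payload 4.2 kg.
Tool frame: the origin (TCP) lies at the very end of the fingers, on their centre line; the grasp point (between the pads) lies 19 mm behind it (arm.grip_point_offset is the distance from the TCP to the grasp point, in mm); z points along the fingers, y is the direction in which the jaws open and shut (so a half turn about z gives the same grasp; the last joint's range is limited). The gripper opens to 85 mm and grips with 20 to 120 N. Pads are 22 mm wide; open, the fingers measure 114 mm over their backs; the gripper's body (76 mm by 85 mm) begins 54 mm behind the grasp point. The pads swing forward as they close: fully open they stand 13 mm farther back than shut.
Start: joints at [0.259, 0.385, 0.008, 0, -1.194, -0.259], TCP at [624.979, 0.025, 231.312] pointing down, gripper open.
Joint ranges: [-3.14, 3.14], [-1.21, 2.06], [-1.07, 1.41], [-3.16, 2.05], [-2.99, -0.16], [-3.1, 3.1]. Speed limits (rad/s): [2.79, 2.79, 3.14, 3.14, 3.14, 3.14].

INTERFACE

Orientations are given as a unit quaternion [x, y, z, w].
In Python, from bench import arm gives the robot as it stands.
- The arm moves only by the tool drive_tool, never from a script. Its argument "steps" is a list of rows, each a list of 5 numbers: the shift along the tool's x, y, z in m, then the turn about the tool's z in degrees, then the finger opening in m, from 0 to 0.0854. A call has 1 to 20 rows; each row shifts and turns the commanded pose from where the row before left it, along the tool's axes as they then stand; what a row does not reach is not made up. A row lasts 1/10 s, in which the tool goes at most 50 mm and 8.59 degrees, less where a joint would pass 70% of its speed; a pose out of reach is approached as far as the arm can. A call is refused whole if a number of a shift passes 0.05 or a number of a turn 8.59, either way. A call with a gripper value outside its range is refused whole. The fingers move at their own pace and stop on an object; the grip force is fixed at half the most. Time passes only in rows, so rows that do not move let the fingers close. It gives the time, the measured TCP pose, the force and the opening at its end, in the units of the state.
- arm.read_state(): the state, without advancing time (a new reading comes with each control period).
- arm.get_image(name): name is "scene" or "side" or "wrist"; returns (picture, depth): 384x512x3 uint8, blue, green, red; 384x512 float32, mm along the optical axis (not along the pixel's ray), 0 where there is no reading.
- arm.camera_params(name): a dict with "K" (3x3 intrinsics, pixels), "dist" ([k1, k2, p1, p2, k3] as OpenCV has them; the pictures are not rectified), "world_to_cam" (4x4, takes a point from world to camera coordinates); the wrist camera has in their place "mount" (4x4, takes a point from camera to tool coordinates, whose origin is the TCP and whose axes are the flange's). Camera axes: x right, y up, looking along -z (the intrinsics and any distortion apply to the point x, -y, -z); pixel columns grow to the right and rows downward; lengths in mm; the calibration is good to about 2 mm. A picture is of the moment at which its call begins: read the wrist's pose just before it. camera_params takes no time and is no camera call.
- arm.job_done(): hands the job in, once; it reports no verdict.
The state is a dict: "clock": time; "joints": joint angles; "joint_vel": joint speeds; "joint_efforts": joint torques, N m; "position": TCP position; "ee_rot": TCP orientation; "contact_force": force on the tool from outside, world axes, zero at the start; "wrist_torque": the same for the moment, N m; "gripper_width": finger opening in mm.
Only numpy, scipy, OpenCV 4.12 (cv2) and the standard library are available. Lean on these libraries where they do the work, as an engineer would, in place of code of your own. Each camera call takes 0.05 s, during which the arm holds its last target.

TASK

Get the hot well on the counter ready to fill: first swing the swivel spout round until its outlet is over the middle of the well, then open the globe valve fully by its red handwheel (anticlockwise, it rises as it opens) until you just feel it come up against its open stop, and ease it back a quarter turn so that it cannot seize there. Feel for the stop gently: forcing the wheel on against it unscrews the bonnet, which must stay tight. Also do not open the valve while the spout is off the well, and leave the jar, the bowl and the pot where they stand.

Things in the scene. Friction and masses are not known exactly. Their poses are not given: they have to be found in the camera images.
- station: Fixed filling station on the counter; it stands elsewhere each time. Origin on the counter under the valve's stem axis; z up. Feed pipe (27 mm thick, axis 110 mm up) runs along its y from a riser at y=-105 mm through the brass globe valve (y=0, gland nut top at 164 mm, 29 mm wide) to the spout's swivel at y=+115 mm. The steel well lies on its +x side, 240 (x) by 330 (y) mm, rim 120 mm up.
- handwheel (a point): Middle of the red handwheel's rim, on the stem axis. Level round wheel, 60 mm across, rim 12 mm high (6 mm above and below this point), 192 (shut) to 200 mm (open) above the counter. Its x axis points to a white dot on the rim. Anticlockwise seen from above opens; stem and wheel rise 12 mm per turn (1.9 mm per rad). It starts nearly shut, 3.6 to 4.3 rad (205 to 245 degrees) short of its open stop.
- bonnet_top (a point): Top of the valve's bonnet: the brass six-sided part screwed into the valve body under the wheel, with its gland nut (29 mm wide); on the stem axis, 164 mm above the counter; the stem comes out of it. Its x axis lies along the station's x while the bonnet is tight; a torque above about 0.5 N m, as when the wheel is forced on against its open stop, begins to unscrew it.
- spout_pivot (a point): On the vertical swivel axis of the spout, at the height of its level tube's centre line (170 mm above the counter).
- spout_outlet (a point): Lower end of the spout's down-turned brass nozzle (23 mm thick), 160 mm out from the swivel axis and 132 mm above the counter. The level steel tube between swivel and nozzle is 18 mm thick, straight from 10 to 145 mm out, and can be pushed or gripped anywhere there; it swings with 0.2 N m and stays where it is left.
- well (a point): Middle of the open top of the steel well, at rim height, 120 mm above the counter. Lies 160 mm from the swivel axis, so that the spout can stand exactly over it.
- spout (a joint): Swing of the spout about its swivel, rad: 0 points over the middle of the well (along the station's +x), grows anticlockwise seen from above; at 1.6 to 2.0 it is parked off the well. Range -0.9 to 2.6.
- wheel: The handwheel itself (origin on the stem axis at the underside of the rim). Turning it takes about 0.2 N m. The open stop is firm and can be found only by feel.
- jar: Amber glass jar with red cap, 72 mm across, 105 mm high, standing near the riser. Origin under its middle. Leave alone.
- bowl: Black bowl, 144 mm across, 55 mm high, on the counter on the robot's side of the valve. Origin under its middle. Leave alone.
- pot: Open steel pot, 96 mm across, 115 mm high, beside the well. Origin under its middle. Leave alone.

How it is judged (in metres and radians):
On the way, in this order (a step that is already met when the one before it is completed fails the run):
1. The spout's outlet is over the middle of the well (within 60 mm) (horizontal distance between spout_outlet and well below 0.06 m), for 0.2 s.
2. The valve is fully open: the wheel touches its open stop (z of handwheel in the frame of bonnet_top above 0.03567 m), for 0.1 s.
At the end, for the whole second after the job is handed in: The spout's outlet is over the middle of the well (within 60 mm sideways), and the handwheel stands still about a quarter turn (0.95 to 2.2 rad) back from its open stop (horizontal distance between spout_outlet and well below 0.06 m and z of handwheel in the frame of bonnet_top between 0.03158 and 0.03397 m and angular speed of wheel below 0.05 rad/s); the robot touches nothing.
It fails at once if The valve is opened (wheel risen more than 1.2 mm) while the spout is off the well (distance of handwheel from where it was at the start of the episode above 0.0012 m and horizontal distance between spout_outlet and well above 0.09 m).
It fails at once if The bonnet is wrenched loose (turned more than 0.08 rad, about 5 degrees) by forcing the wheel on against its stop (angle between the x axis of bonnet_top and the x axis of station, either way round above 0.08 rad).
It fails at once if A bystander (jar, bowl or pot) is shifted by more than 15 mm or tipped (distance of any of jar, bowl, pot from where it was at the start of the episode above 0.015 m or angle between any of jar, bowl, pot's own z axis and vertical above 0.3 rad).
It also fails if it takes over 72 s, if anything falls off the work surface, if the arm or the gripper's body presses on something with over 40 N, if the wrist force passes 120 N, or if a joint passes its speed limit or range.

## Working session

There is one attempt and no reset: what is moved stays moved. The work goes in short steps, Python scripts to look and compute and a tool call to move; the robot and the scene stay as the last step left them, time stands still between calls to the robot, and variables do not carry over. Pictures are saved under pics/ and viewed, and the job is handed in when it is done.

Besides the shell and the picture viewer there is one more tool, called after "Call:" as name([rows], argument=value, ...), one row to a line, values as JSON. drive_tool: Moves the arm, as the interface text tells. Its arguments: {"type":"object","properties":{"steps":{"type":"array"}},"required":["steps"]}

```bash
ls; mkdir -p pics; cat > h.py <<'E'
import numpy as np, cv2
from bench import arm
from scipy.spatial.transform import Rotation as R
def w2c(name,st=None):
    p=arm.camera_params(name)
    if 'mount' in p:
        T=np.eye(4);T[:3,:3]=R.from_quat(st['ee_rot']).as_matrix();T[:3,3]=st['position']
        return np.array(p['K']),np.array(p['dist']),np.linalg.inv(T@np.array(p['mount']))
    return np.array(p['K']),np.array(p['dist']),np.array(p['world_to_cam'])
def ray(cam,u,v):
    K,d,M=cam
    x,y=cv2.undistortPoints(np.array([[[u,v]]],float),K,d)[0,0]
    C=np.linalg.inv(M); return C[:3,3],C[:3,:3]@np.array([x,-y,-1.])
def onplane(cam,u,v,z):
    o,d=ray(cam,u,v); return o+d*(z-o[2])/d[2]
def bydepth(cam,u,v,dep):
    o,d=ray(cam,u,v); return o+d*dep
def proj(cam,P):
    K,d,M=cam; c=M[:3,:3]@np.array(P,float)+M[:3,3]
    return cv2.projectPoints(np.array([[c[0],-c[1],-c[2]]]),np.zeros(3),np.zeros(3),K,d)[0][0,0]
def tri(r1,r2):
    (o1,d1),(o2,d2)=r1,r2
    A=np.stack([d1,-d2],1);t=np.linalg.lstsq(A,o2-o1,rcond=None)[0]
    a=o1+d1*t[0];b=o2+d2*t[1];return (a+b)/2,np.linalg.norm(a-b)
E
python3 - <<'E'
from h import *
st=arm.read_state();print(st)
for n in('scene','side','wrist'):
    st=arm.read_state();i,d=arm.get_image(n);cv2.imwrite(f'pics/{n}0.png',i);np.savez(f'pics/{n}0.npz',i=i,d=d)
    K,D,M=w2c(n,st);print(n,K,D,np.linalg.inv(M).round(2))
E
```

```text
pics
{'clock': 0.0, 'joints': array([ 2.58544445e-01,  3.85552366e-01,  6.61215719e-03, -4.95891204e-04,
       -1.19400402e+00, -2.58590590e-01]), 'joint_vel': array([-0.00020463,  0.00039322, -0.00078934, -0.00078017, -0.00122209,
        0.00011333]), 'joint_efforts': array([-9.55001960e-04, -3.92286408e+01,  1.88399577e+01,  4.18616563e+00,
       -4.72148502e-03,  8.27910434e-07]), 'position': array([ 6.24408231e+02, -1.85987785e-02,  2.30219230e+02]), 'ee_rot': array([-0.70702535,  0.70718735,  0.00073919, -0.00081246]), 'contact_force': array([ 0.01326711,  0.58970636, -0.14462229]), 'wrist_torque': array([-0.04865652,  0.01647215,  0.00984832]), 'gripper_width': 85.59098502622255}
scene [[386.95887381   0.         255.38544935]
 [  0.         386.95887381 194.84978694]
 [  0.           0.           1.        ]] [-0.01926106  0.          0.          0.          0.        ] [[-4.60000e-01 -6.90000e-01  5.60000e-01  1.05864e+03]
 [ 8.90000e-01 -3.40000e-01  3.10000e-01  3.50730e+02]
 [-2.00000e-02  6.40000e-01  7.70000e-01  8.10260e+02]
 [ 0.00000e+00  0.00000e+00  0.00000e+00  1.00000e+00]]
side [[449.31772308   0.         259.44764158]
 [  0.         449.31772308 193.34295597]
 [  0.           0.           1.        ]] [-0.17170295  0.          0.          0.          0.        ] [[ 9.70000e-01  1.70000e-01 -1.70000e-01  3.53490e+02]
 [-2.40000e-01  7.10000e-01 -6.60000e-01 -7.32420e+02]
 [ 1.00000e-02  6.90000e-01  7.30000e-01  1.02475e+03]
 [ 0.00000e+00  0.00000e+00  0.00000e+00  1.00000e+00]]
wrist [[293.34882119   0.         254.44673604]
 [  0.         293.34882119 192.69872899]
 [  0.           0.           1.        ]] [-0.04061206  0.          0.          0.          0.        ] [[-1.0000e+00 -0.0000e+00  0.0000e+00  6.2427e+02]
 [ 0.0000e+00 -9.6000e-01 -2.8000e-01 -7.3470e+01]
 [ 0.0000e+00 -2.8000e-01  9.6000e-01  3.7360e+02]
 [ 0.0000e+00  0.0000e+00  0.0000e+00  1.0000e+00]]
```

View pics/scene0.png

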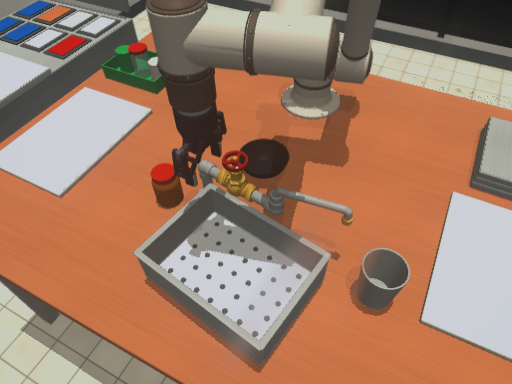

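View pics/side0.png

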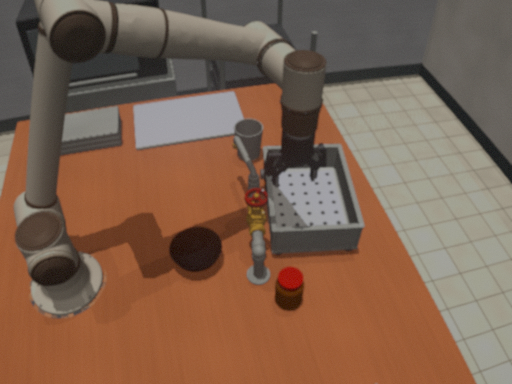

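View pics/wrist0.png

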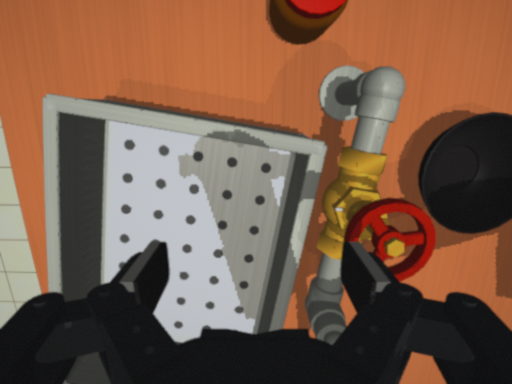

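The scene view shows the wheel at about (235,160), the swivel at (276,200), the nozzle at (348,217), the jar at (166,186), the pot at (382,278) and the bowl at (264,158). In the side view the wheel is at (256,199), and in the wrist view at (390,238). Next I'll measure them.

```bash
python3 - <<'E'
from h import *
st=arm.read_state()
cams={n:w2c(n,st) for n in('scene','side','wrist')}
I={n:np.load(f'pics/{n}0.npz') for n in cams}
rays={}
for n,box in dict(scene=(215,145,255,180),side=(240,183,275,213),wrist=(335,190,445,290)).items():
    i=I[n]['i'];h=cv2.cvtColor(i,cv2.COLOR_BGR2HSV)
    m=(((h[...,0]<5)|(h[...,0]>174))&(h[...,1]>150)&(h[...,2]>60)).astype(np.uint8)
    mm=np.zeros_like(m);a,b,c,d=box;mm[b:d,a:c]=m[b:d,a:c]
    cs,_=cv2.findContours(mm,cv2.RETR_EXTERNAL,cv2.CHAIN_APPROX_NONE);c=max(cs,key=cv2.contourArea)
    e=cv2.fitEllipse(cv2.convexHull(c));print(n,e,cv2.boundingRect(c));rays[n]=ray(cams[n],*e[0])
    for k in (193,):print(onplane(cams[n],*e[0],k).round(1))
for a,b in(('scene','side'),('scene','wrist'),('side','wrist')):
    print(a,b,tri(rays[a],rays[b]))
# zooms
for n,(a,b,c,d) in dict(scene=(130,120,430,340),side=(180,100,380,320)).items():
    im=cv2.resize(I[n]['i'][b:d,a:c],None,fx=2.6,fy=2.6,interpolation=cv2.INTER_CUBIC);cv2.imwrite(f'pics/{n}0z.png',im)
d=I['side']['d'];print(d[170:215:5,240:275:5].round(0))
E
```

```text
scene ((235.11102294921875, 160.4536590576172), (21.157161712646484, 26.389419555664062), 82.91155242919922) (222, 151, 27, 21)
[533.9  16.8 193. ]
side ((256.10693359375, 196.80886840820312), (18.403961181640625, 22.631799697875977), 95.22528839111328) (245, 188, 22, 18)
[535.3  18.1 193. ]
wrist ((389.6615295410156, 240.6644287109375), (81.52720642089844, 91.1141357421875), 64.74291229248047) (345, 199, 91, 83)
[531.5  13.6 193. ]
scene side (array([534.97764606,  17.29797504, 194.00564241]), np.float64(0.35850576273966456))
scene wrist (array([530.35497661,  14.95000143, 189.56716434]), np.float64(1.0532440043996334))
side wrist (array([534.18940986,  11.36951658, 199.27754439]), np.float64(1.6621898598538678))
[[1480. 1480. 1229. 1226. 1367. 1054. 1035.]
 [1462. 1466. 1236. 1225. 1379. 1330. 1048.]
 [1451. 1445. 1235. 1230. 1450. 1329. 1276.]
 [1432. 1435. 1246. 1239. 1435. 1339. 1264.]
 [1414. 1418. 1145. 1144. 1143. 1350. 1253.]
 [1403. 1133. 1244. 1126. 1402. 1132. 1237.]
 [1389. 1123. 1126. 1126. 1125. 1118. 1227.]
 [1373. 1378. 1113. 1110. 1113. 1375. 1211.]
 [1357. 1362. 1178. 1149. 1156. 1367. 1198.]]
```

View pics/scene0z.png

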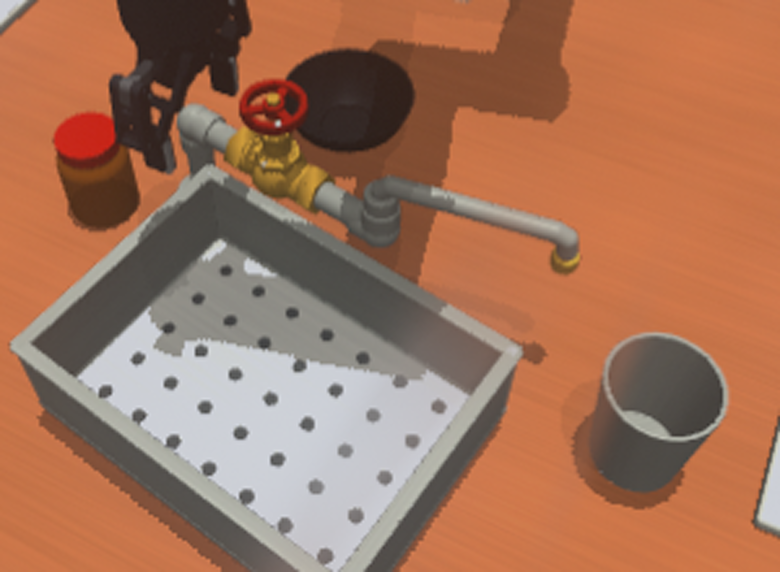

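View pics/side0z.png

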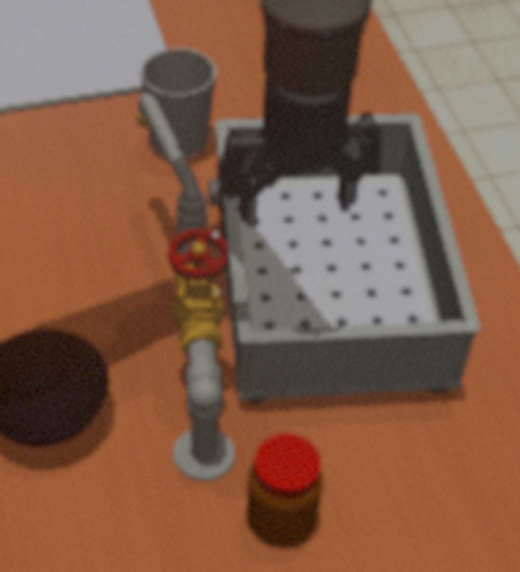

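```bash
python3 - <<'E'
from h import *
st=arm.read_state()
S,D=w2c('scene'),w2c('side')
z=lambda x,y:(130+x/2.6,120+y/2.6); y=lambda a,b:(180+a/2.6,100+b/2.6)
for n,a,b,h in(('pivot top',z(383,186),y(191,196),179),('nozzle elbow',z(568,232),y(147,100),175),('tube mid',z(470,206),y(170,149),170)):
    print(n,*tri(ray(S,*a),ray(D,*b)),onplane(S,*a,h).round(),onplane(D,*b,h).round())
print('riser flange side',onplane(D,*y(204,458),4).round(), 'riser elbow',onplane(D,*y(203,382),110).round())
for c in((213,170),(521,350),(15,347)):print('well corner',onplane(S,*z(*c),120).round())
for c in((219,121),(416,117),(478,325),(231,333)):print('well side corner',onplane(D,*y(*c),120).round())
print('pot',onplane(S,*z(664,386),115).round(),'jar',onplane(S,*z(86,137),105).round(),onplane(D,*y(287,463),105).round(),'bowl',onplane(S,*z(350,98),55).round(),onplane(D,*y(48,385),55).round())
E
```

```text
pivot top [552.36393412 129.08625521 160.85016353] 4.815316982011371 [564. 136. 179.] [550. 109. 179.]
nozzle elbow [537.31159429 285.30807977 169.32003726] 5.238414980443056 [539. 287. 175.] [538. 276. 175.]
tube mid [545.00039257 203.43900381 165.11363832] 7.656542739366595 [545. 206. 170.] [546. 194. 170.]
riser flange side [515. -94.   4.] riser elbow [518. -76. 110.]
well corner [570. -31. 120.]
well corner [624. 286. 120.]
well corner [802. -75. 120.]
well side corner [625. 283. 120.]
well side corner [857. 238. 120.]
well side corner [803. -79. 120.]
well side corner [558. -31. 120.]
pot [602. 396. 115.] jar [ 577. -173.  105.] [ 573. -181.  105.] bowl [371.  10.  55.] [372.  -4.  55.]
```

Well rim corners give a station yaw of about −10°, which puts the pivot at about (554,130), the well middle at (712,102) and the spout at about 1.84 rad. All three agree with the given sizes. I'll move to the robot side of the tube with the fingers closed.

Call:
drive_tool([
  [-0.038, 0.02, 0, 0, 0],
  [-0.038, 0.02, 0, 0, 0],
  [-0.038, 0.02, 0, 0, 0],
  [-0.038, 0.02, 0, 0, 0],
  [-0.038, 0.02, 0, 0, 0],
  [-0.038, 0.02, 0, 0, 0],
  [0, 0, 0, 0, 0],
  [0, 0, 0, 0, 0],
])

```text
clock: 0.95
position: [504.4, 228.8, 231.1]
ee_rot: [0.708, -0.706, -0.0, 0.0]
contact_force: [0.6, 0.3, 0.5]
gripper_width: -0.3
```

```bash
python3 - <<'E'
from h import *
for n in('wrist','scene'):
    st=arm.read_state();i,d=arm.get_image(n);cv2.imwrite(f'pics/{n}1.png',i);np.savez(f'pics/{n}1.npz',i=i,d=d,p=st['position'],q=st['ee_rot'])
print(st['position'],st['contact_force'],st['gripper_width'])
E
```

```text
[504.78289066 228.05793878 231.10601942] [ 0.79524684 -0.43270732  0.0191743 ] -0.15656853072898957
```

View pics/wrist1.png

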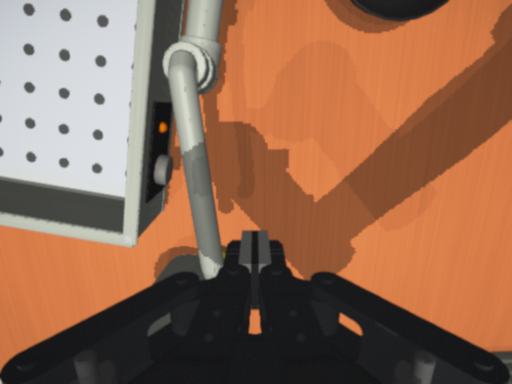

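View pics/scene1.png

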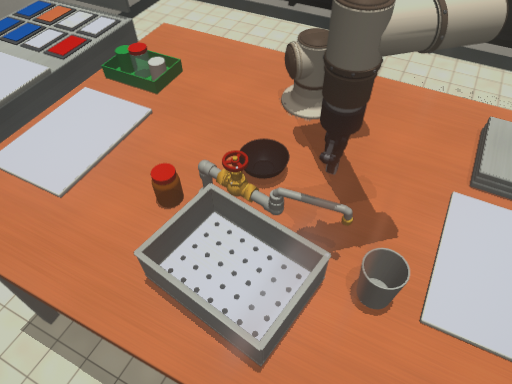

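```bash
python3 - <<'E'
from h import *
f=np.load('pics/wrist1.npz');st=dict(position=f['p'],ee_rot=f['q']);W=w2c('wrist',st);S=w2c('scene')
for n,u,v in(('swivel',183,64),('tube',197,160),('tube',209,255)):
    print(n,onplane(W,u,v,170).round(), bydepth(W,u,v,f['d'][v,u]).round())
E
```

```text
swivel [550. 128. 170.] [549. 129. 177.]
tube [544. 191. 170.] [542. 189. 180.]
tube [539. 266. 170.] [537. 261. 179.]
```

```bash
python3 - <<'E'
import numpy as np
P=np.array([551,129]);prev=np.array([504.5,228.5])
for a in np.linspace(95,-10,16):
    t=np.radians(a);p=P+105*np.array([np.cos(t),np.sin(t)])+23*np.array([-np.sin(t),np.cos(t)])
    d=p-prev;print(a,p.round(),'tool',(-d[1]).round(),(-d[0]).round());prev=prev+d.round()
E
```

```text
95.0 [519. 232.] tool -3.0 -14.0
88.0 [532. 235.] tool -3.0 -13.0
81.0 [545. 236.] tool -2.0 -13.0
74.0 [558. 236.] tool 0.0 -13.0
67.0 [571. 235.] tool 2.0 -13.0
60.0 [584. 231.] tool 3.0 -13.0
53.0 [596. 227.] tool 5.0 -12.0
46.0 [607. 221.] tool 6.0 -12.0
39.0 [618. 213.] tool 8.0 -11.0
32.0 [628. 204.] tool 8.0 -9.0
25.0 [636. 194.] tool 10.0 -9.0
18.0 [644. 183.] tool 11.0 -7.0
11.0 [650. 172.] tool 12.0 -6.0
4.0 [654. 159.] tool 12.0 -5.0
-3.0 [657. 146.] tool 13.0 -3.0
-10.0 [658. 133.] tool 13.0 -1.0
```

Call:
drive_tool([
  [0, 0, 0.04, 0, 0],
  [0, 0, 0.04, 0, 0],
  [0, 0, 0, 0, 0],
])

```text
clock: 1.35
position: [502.2, 224.5, 146.0]
ee_rot: [-0.706, 0.708, 0.001, -0.006]
contact_force: [0.3, -0.9, 0.3]
gripper_width: 0.0
```

Call:
drive_tool([
  [-0.004, -0.014, 0, 0, 0],
  [-0.003, -0.013, 0, 0, 0],
  [-0.002, -0.013, 0, 0, 0],
  [0, -0.013, 0, 0, 0],
  [0.002, -0.013, 0, 0, 0],
  [0.003, -0.013, 0, 0, 0],
  [0.005, -0.012, 0, 0, 0],
  [0.006, -0.012, 0, 0, 0],
  [0, 0, 0, 0, 0],
])

```text
clock: 2.25
position: [610.3, 220.2, 151.5]
ee_rot: [-0.707, 0.708, -0.001, 0.001]
contact_force: [-0.5, -0.9, -0.3]
gripper_width: 0.1
```

```bash
python3 - <<'E'
from h import *
for n in('wrist','scene'):
    st=arm.read_state();i,d=arm.get_image(n);cv2.imwrite(f'pics/{n}2.png',i);np.savez(f'pics/{n}2.npz',i=i,d=d,p=st['position'],q=st['ee_rot'])
print(st['position'],st['contact_force'],st['gripper_width'])
E
```

```text
[609.47382492 220.57858673 151.50166832] [-0.85308364 -0.21514887  0.08590681] -0.281209170819878
```

View pics/scene2.png

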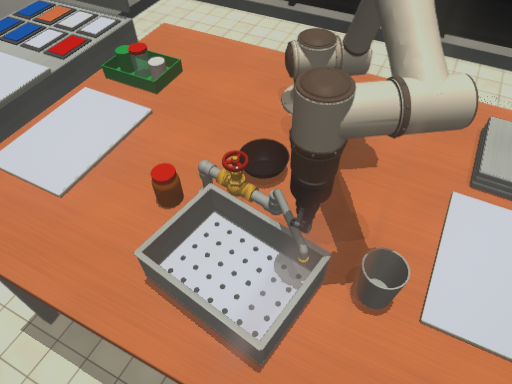

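View pics/wrist2.png

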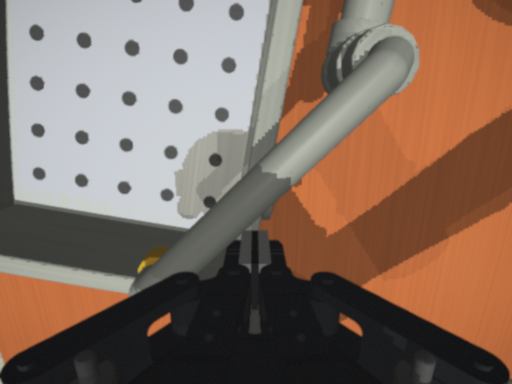

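The spout follows the fingers: in the scene view the nozzle is now at (303,258). I'll finish the arc.

Call:
drive_tool([
  [0.008, -0.011, 0, 0, 0],
  [0.008, -0.009, 0, 0, 0],
  [0.01, -0.009, 0, 0, 0],
  [0.011, -0.007, 0, 0, 0],
  [0.012, -0.006, 0, 0, 0],
  [0.012, -0.005, 0, 0, 0],
  [0.013, -0.003, 0, 0, 0],
  [0.013, -0.001, 0, 0, 0],
  [0, 0, 0, 0, 0],
])

```text
clock: 3.25
position: [659.5, 131.7, 151.7]
ee_rot: [-0.706, 0.708, -0.001, 0.0]
contact_force: [0.7, -0.2, -1.0]
gripper_width: -0.0
```

```bash
python3 - <<'E'
from h import *
for n in('wrist','scene'):
    st=arm.read_state();i,d=arm.get_image(n);cv2.imwrite(f'pics/{n}3.png',i);np.savez(f'pics/{n}3.npz',i=i,d=d,p=st['position'],q=st['ee_rot'])
print(st['position'],st['contact_force'],st['gripper_width'],st['joints'])
E
```

```text
[659.45729824 132.53894793 151.79803922] [-3.43403238e-04  6.88327809e-01 -9.17199241e-01] -0.24774960292573248 [ 4.38630025e-01  5.22712542e-01  2.67647997e-02  1.06705205e-03
 -1.07404141e+00 -4.40398094e-01]
```

View pics/scene3.png

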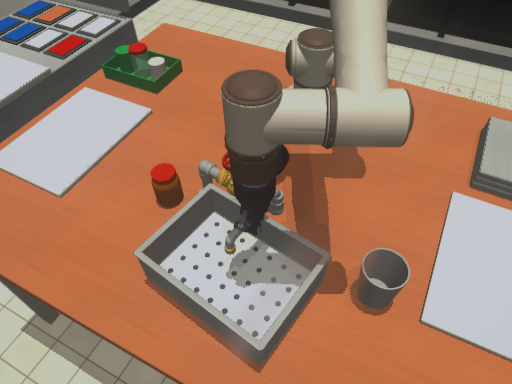

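View pics/wrist3.png

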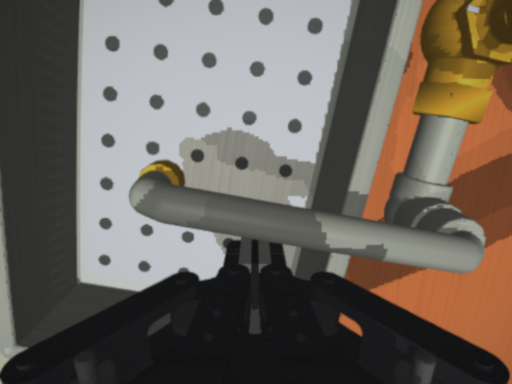

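```bash
python3 - <<'E'
from h import *
f=np.load('pics/wrist3.npz');st=dict(position=f['p'],ee_rot=f['q']);W=w2c('wrist',st)
a,b=[onplane(W,*p,170) for p in((190,203),(430,243))];d=a-b
print(a.round(),b.round(),np.degrees(np.arctan2(d[1],d[0])))
print('elbow',onplane(W,150,195,172).round())
E
```

```text
[688. 100. 170.] [575. 120. 170.] -10.263824573204293
elbow [705.  95. 172.]
```

The tube now points at −10.3° and the outlet is at about (708,100), within about 5 mm of the well middle. Next I'll rise, open the fingers and go above the wheel.

Call:
drive_tool([
  [-0.01, 0, 0, 0, 0],
  [0, 0, -0.04, 0, 0],
  [0, 0, -0.04, 0, 0],
  [0, 0, -0.04, 0, 0.085],
  [0.03, 0.025, 0, 0, 0.085],
  [0.032, 0.033, 0, 0, 0.085],
  [0.032, 0.033, 0, 0, 0.085],
  [0.031, 0.034, 0, 0, 0.085],
  [0, 0, 0, 0, 0.085],
  [0, 0, 0, 0, 0.085],
])

```text
clock: 4.35
position: [533.9, 19.3, 272.4]
ee_rot: [0.707, -0.707, 0.001, -0.001]
contact_force: [0.0, 1.4, 0.3]
gripper_width: 85.2
```

```bash
python3 - <<'E'
from h import *
for n in('wrist','scene'):
    st=arm.read_state();i,d=arm.get_image(n);cv2.imwrite(f'pics/{n}4.png',i);np.savez(f'pics/{n}4.npz',i=i,d=d,p=st['position'],q=st['ee_rot'])
    if n=='wrist':print(st['position'])
W=w2c('wrist',st)
f=np.load('pics/wrist4.npz');i=f['i'];h=cv2.cvtColor(i,cv2.COLOR_BGR2HSV)
m=(((h[...,0]<5)|(h[...,0]>174))&(h[...,1]>150)&(h[...,2]>60)).astype(np.uint8)
cs,_=cv2.findContours(m,cv2.RETR_EXTERNAL,cv2.CHAIN_APPROX_NONE);c=max(cs,key=cv2.contourArea)
e=cv2.fitEllipse(cv2.convexHull(c));print(e)
print(onplane(W,*e[0],193).round(1), np.median(f['d'][m>0]))
C=np.array([bydepth(W,x,y,f['d'][y,x]) for y,x in zip(*np.where(m>0)) if f['d'][y,x]>0])
C=C[C[:,2]>183];print(np.percentile(C,[1,50,99],0).round(1))
print(st['joints'],st['contact_force'],st['wrist_torque'])
E
```

```text
[533.91808323  19.2771801  272.40830944]
((255.22860717773438, 195.84231567382812), (72.51156616210938, 74.41117858886719), 92.05165100097656)
[533.4  13.9 193. ] 228.28618
[[505.9 -14.8 192.8]
 [534.3  11.  198.3]
 [561.3  41.2 200.2]]
[ 3.40529858e-01  2.02337352e-01 -1.46705779e-01  3.26617715e-04
 -1.21977098e+00 -3.39793231e-01] [-0.02083222 -0.62673425  0.51966472] [ 0.03612999 -0.02740231 -0.04271756]
```

View pics/wrist4.png

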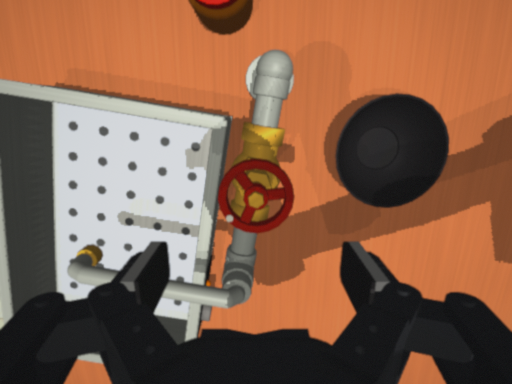

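Call:
drive_tool([
  [0, 0, 0, 8.5, 0.085],
  [0, 0, 0, 8.5, 0.085],
  [0, 0, 0, 8.5, 0.085],
  [0, 0, 0, 8.5, 0.085],
  [0, 0, 0, 8.5, 0.085],
  [0, 0, 0, 8.5, 0.085],
  [0, 0, 0, 8.5, 0.085],
  [0, 0, 0, 8.5, 0.085],
  [0, 0, 0, 8.5, 0.085],
  [0, 0, 0, 8.5, 0.085],
  [0, 0, 0, 8.5, 0.085],
  [0, 0, 0, 8.5, 0.085],
  [0, 0, 0, 8.5, 0.085],
  [0, 0, 0, 8.5, 0.085],
  [0, 0, 0, 8.5, 0.085],
  [0, 0, 0, 8.5, 0.085],
  [0, 0, 0, 8.5, 0.085],
  [0, 0, 0, 8.5, 0.085],
  [0, 0, 0, 0, 0.085],
  [0, 0, 0, 0, 0.085],
])

```text
clock: 6.45
position: [534.7, 19.8, 270.9]
ee_rot: [0.521, 0.854, -0.0, -0.0]
contact_force: [-0.5, -0.7, -0.0]
gripper_width: 84.9
```

```bash
cat > wheel.py <<'E'
from h import *
import sys
k=sys.argv[1]
st=arm.read_state();i,d=arm.get_image('wrist');cv2.imwrite(f'pics/wrist{k}.png',i)
W=w2c('wrist',st);h=cv2.cvtColor(i,cv2.COLOR_BGR2HSV)
m=(((h[...,0]<5)|(h[...,0]>174))&(h[...,1]>150)&(h[...,2]>60)).astype(np.uint8)
cs,_=cv2.findContours(m,cv2.RETR_EXTERNAL,cv2.CHAIN_APPROX_NONE);c=max(cs,key=cv2.contourArea)
e=cv2.fitEllipse(cv2.convexHull(c));print(e)
p=onplane(W,*e[0],193);print('wheel at z193',p.round(1))
mm=np.zeros_like(m);cv2.drawContours(mm,[c],-1,1,-1);mm&=m
C=np.array([bydepth(W,x,y,d[y,x]) for y,x in zip(*np.where(mm>0)) if d[y,x]>0])
print(np.percentile(C,[2,50,98],0).round(1))
o,dr=ray(W,*e[0]);print('ray',o.round(1),(dr/dr[2]).round(3))
M=R.from_quat(st['ee_rot']).as_matrix();print(st['position'],'tool shift to wheel xy',(M.T@(p-st['position'])).round(1))
print(M.round(3));print(st['joints'],st['contact_force'],st['wrist_torque'])
E
python3 wheel.py 5
```

```text
((250.65757751464844, 204.11256408691406), (71.97183227539062, 74.04320526123047), 95.53710174560547)
wheel at z193 [532.4  13.8 193. ]
[[505.2 -12.2 194.1]
 [533.1  14.5 198.7]
 [558.7  41.9 200.3]]
ray [501.5  81.8 414.1] [-0.14   0.307  1.   ]
[534.66779481  19.82807262 270.87045254] tool shift to wheel xy [-4.3 -4.7 77.9]
[[-0.458  0.889 -0.001]
 [ 0.889  0.458 -0.   ]
 [ 0.    -0.001 -1.   ]]
[ 3.40394917e-01  2.04544360e-01 -1.46784531e-01  4.81499783e-05
 -1.22004080e+00 -3.00676773e+00] [-0.4579859  -0.71148763 -0.0330551 ] [-0.03602107  0.01205102 -0.0264894 ]
```

View pics/wrist5.png

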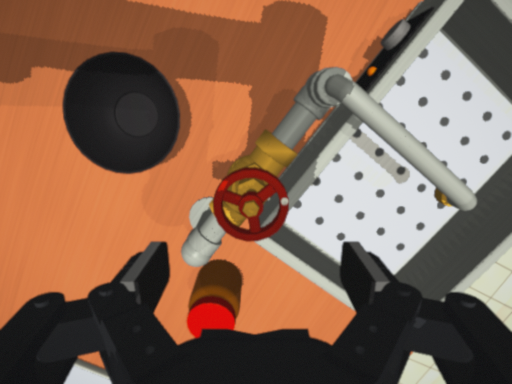

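Turning positive decreases joint 6, which is now −3.0, so opening (negative turns) has 6 rad available. Both wrist views put the wheel at about (533,14) with its rim top near 199, mid about 193. I'll centre on it and go down.

Call:
drive_tool([
  [-0.004, -0.004, 0, 0, 0.085],
  [0, 0, 0.03, 0, 0.085],
  [0, 0, 0.03, 0, 0.085],
  [0, 0, 0.02, 0, 0.085],
  [0, 0, 0.015, 0, 0.085],
  [0, 0, 0.008, 0, 0.085],
  [0, 0, 0, 0, 0.085],
  [0, 0, 0, 0, 0.085],
])

```text
clock: 7.3
position: [532.8, 13.6, 169.0]
ee_rot: [0.522, 0.853, 0.0, 0.001]
contact_force: [0.1, -0.4, 0.5]
gripper_width: 85.1
```

```bash
python3 wheel.py 6; python3 - <<'E'
from h import *
i,d=arm.get_image('scene');cv2.imwrite('pics/scene6.png',cv2.resize(i[100:260,150:350],None,fx=3.5,fy=3.5))
i,d=arm.get_image('side');cv2.imwrite('pics/side6.png',cv2.resize(i[120:280,180:360],None,fx=3.5,fy=3.5))
E
```

```text
((257.59320068359375, 264.87921142578125), (123.2695541381836, 132.24371337890625), 89.72420501708984)
wheel at z193 [532.4  14.2 193. ]
[[505.  -12.1 190.5]
 [531.   15.9 198.5]
 [558.8  42.8 200.2]]
ray [499.5  75.7 312.3] [-0.276  0.516  1.   ]
[532.7943504   13.61161457 169.03654436] tool shift to wheel xy [  0.7  -0.  -24. ]
[[-0.454  0.891  0.001]
 [ 0.891  0.454  0.   ]
 [-0.001  0.001 -1.   ]]
[ 3.30267307e-01  2.84386335e-01 -3.09780435e-01  4.34350893e-04
 -9.75379573e-01 -3.00040879e+00] [ 0.14752177 -0.36973246  0.50425808] [ 0.03091711  0.01970281 -0.01427495]
```

View pics/wrist6.png

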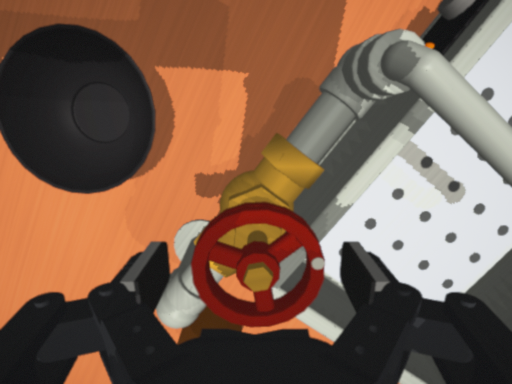

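View pics/side6.png

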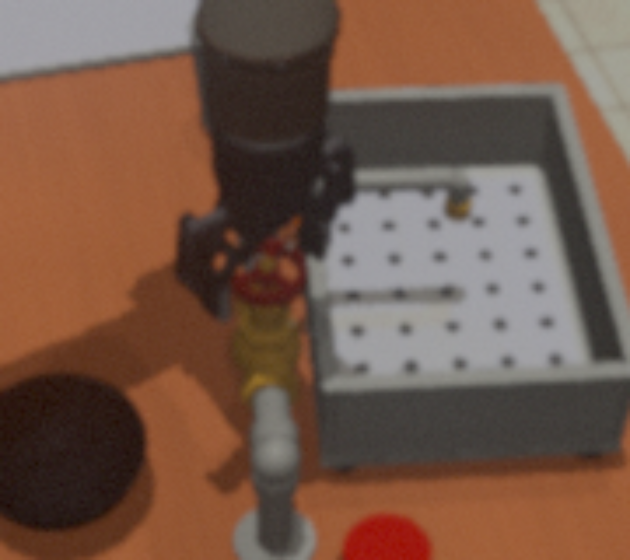

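View pics/scene6.png

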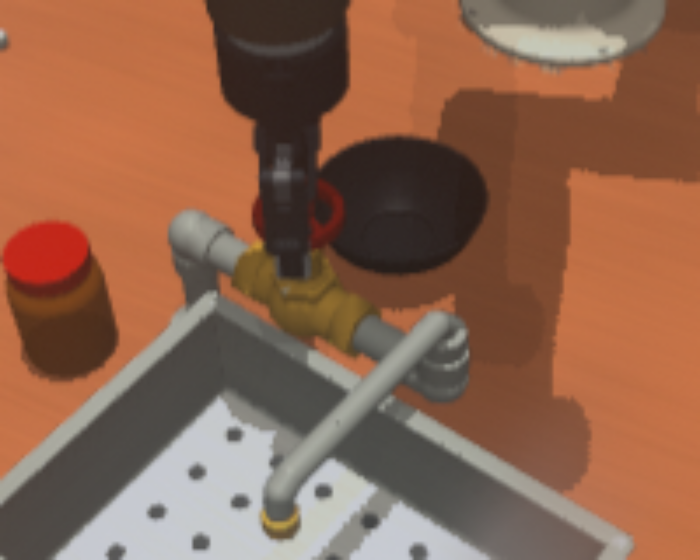

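The wheel is centred between the fingers in the wrist view at (258,265), off by 1 mm. Closing.

Call:
drive_tool([
  [0, 0, 0, 0, 0.05],
  [0, 0, 0, 0, 0.05],
  [0, 0, 0, 0, 0.05],
  [0, 0, 0, 0, 0.05],
  [0, 0, 0, 0, 0.05],
  [0, 0, 0, 0, 0.05],
])

```text
clock: 8.05
position: [534.0, 14.3, 169.8]
ee_rot: [0.522, 0.853, 0.002, 0.002]
contact_force: [1.7, 3.5, 5.2]
gripper_width: 58.8
```

```bash
cat > s.py <<'E'
from h import *
st=arm.read_state();M=R.from_quat(st['ee_rot']).as_matrix()
print(st['clock'],st['position'].round(1),'F',st['contact_force'].round(2),'T',st['wrist_torque'].round(3),'w',round(st['gripper_width'],1),'yaw',np.degrees(np.arctan2(M[1,0],M[0,0])).round(2),'j6',st['joints'][5].round(3))
E
python3 s.py;python3 s.py; python3 wheel.py 7
```

```text
8.05 [534.   14.3 169.8] F [1.67 3.48 5.23] T [ 0.727 -0.616  0.126] w 58.8 yaw 117.06 j6 -3.001
8.05 [534.   14.3 169.8] F [1.67 3.48 5.23] T [ 0.727 -0.616  0.126] w 58.8 yaw 117.06 j6 -3.001
((254.4735565185547, 264.1611328125), (122.10577392578125, 133.21798706054688), 87.67320251464844)
wheel at z193 [532.4  14.1 193. ]
[[504.8 -12.  190.5]
 [531.   15.8 198.5]
 [558.8  42.8 200.2]]
ray [500.3  76.2 313. ] [-0.268  0.517  1.   ]
[534.04046733  14.292716   169.81092471] tool shift to wheel xy [  0.6  -1.5 -23.2]
[[-0.455  0.891  0.005]
 [ 0.891  0.455  0.001]
 [-0.001  0.005 -1.   ]]
[ 3.30907572e-01  2.83911963e-01 -3.08398251e-01  7.85187462e-04
 -9.73589710e-01 -3.00064165e+00] [1.67236076 3.48393021 5.23101931] [ 0.72704257 -0.61582131  0.1264545 ]
```

View pics/wrist7.png

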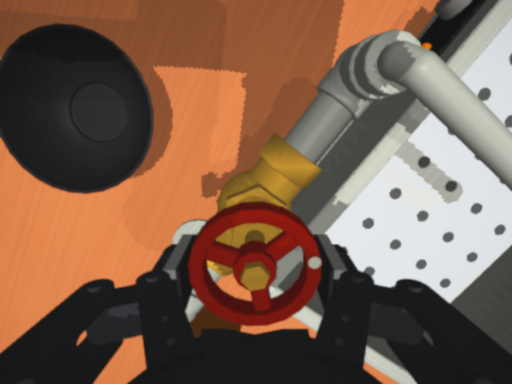

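Gripped at 58.8 mm, and the forces are low. I'll open slowly, following the rise.

Call:
drive_tool([
  [0, 0, 0, -4, 0.05],
  [0, 0, -0.00028, -6, 0.05],
  [0, 0, -0.00028, -6, 0.05],
  [0, 0, -0.00028, -6, 0.05],
  [0, 0, -0.00028, -6, 0.05],
])

```text
clock: 8.6
position: [534.5, 14.8, 170.8]
ee_rot: [0.299, 0.954, 0.002, 0.003]
contact_force: [3.2, 3.4, 2.9]
gripper_width: 58.7
```

```bash
python3 s.py
```

```text
8.6 [534.5  14.8 170.8] F [3.24 3.42 2.86] T [ 1.168 -1.036 -0.227] w 58.7 yaw 145.22 j6 -2.509
```

Call:
drive_tool([
  [0, 0, -0.00025, -7.5, 0.05],
  [0, 0, -0.00025, -7.5, 0.05],
  [0, 0, -0.00025, -7.5, 0.05],
  [0, 0, -0.00025, -7.5, 0.05],
  [0, 0, -0.00025, -7.5, 0.05],
  [0, 0, -0.00025, -7.5, 0.05],
  [0, 0, -0.00025, -7.5, 0.05],
  [0, 0, -0.00025, -7.5, 0.05],
  [0, 0, -0.00025, -7.5, 0.05],
  [0, 0, -0.00025, -7.5, 0.05],
])

```text
clock: 9.6
position: [534.4, 16.4, 173.3]
ee_rot: [-0.344, 0.939, 0.001, 0.004]
contact_force: [1.2, 10.3, 5.5]
gripper_width: 58.6
```

```bash
python3 s.py; python3 wheel.py 8
```

```text
9.6 [534.4  16.4 173.3] F [ 1.17 10.3   5.46] T [ 3.046 -0.195 -0.217] w 58.6 yaw -139.72 j6 -1.199
((254.9856719970703, 264.9169006347656), (121.30817413330078, 133.5296173095703), 91.81883239746094)
wheel at z193 [533.6  14.7 193. ]
[[504.  -14.6 193.9]
 [531.4  11.2 201.7]
 [558.2  39.8 203.4]]
ray [478.3 -32.4 316. ] [-0.45  -0.383  1.   ]
[534.35626395  16.3993176  173.26227809] tool shift to wheel xy [  1.5  -0.8 -19.7]
[[-0.763 -0.647  0.006]
 [-0.647  0.763  0.005]
 [-0.008 -0.    -1.   ]]
[ 0.33272354  0.2803002  -0.30233532 -0.0031069  -0.98079345 -1.19875386] [ 1.16833479 10.29652079  5.45669391] [ 3.0460345  -0.19487724 -0.21658283]
```

View pics/wrist8.png

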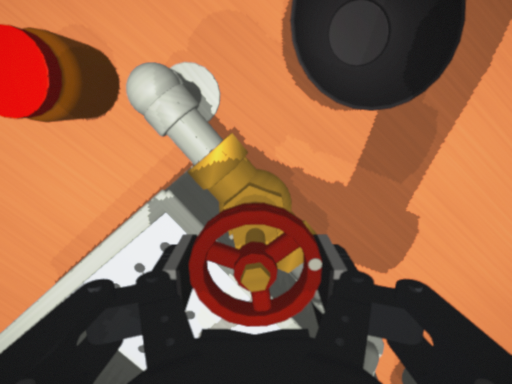

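The wheel turns with the grip: the dot stays at (314,263) and the rim has risen 3 mm. The 10 N side force means the commanded axis is about 2 mm low in y, so I'll correct that and continue.

Call:
drive_tool([
  [-0.001, 0.0008, 0, 0, 0.05],
  [-0.001, 0.0008, 0, 0, 0.05],
  [0, 0, 0, 0, 0.05],
])

```text
clock: 9.95
position: [534.3, 16.7, 173.3]
ee_rot: [-0.343, 0.939, -0.0, 0.002]
contact_force: [3.4, 2.5, 6.0]
gripper_width: 58.7
```

```bash
python3 s.py
```

```text
9.95 [534.3  16.7 173.3] F [3.4  2.53 6.02] T [ 0.848 -0.508  0.156] w 58.7 yaw -139.92 j6 -1.207
```

Call:
drive_tool([
  [0, 0, -0.00025, -7.5, 0.05],
  [0, 0, -0.00025, -7.5, 0.05],
  [0, 0, -0.00025, -7.5, 0.05],
  [0, 0, -0.00025, -7.5, 0.05],
  [0, 0, -0.00025, -7.5, 0.05],
  [0, 0, -0.00025, -7.5, 0.05],
  [0, 0, -0.00025, -7.5, 0.05],
  [0, 0, -0.00025, -7.5, 0.05],
  [0, 0, -0.00025, -7.5, 0.05],
  [0, 0, -0.00025, -7.5, 0.05],
  [0, 0, -0.00025, -7.5, 0.05],
])

```text
clock: 11.05
position: [532.5, 16.7, 175.9]
ee_rot: [0.878, -0.479, -0.0, -0.0]
contact_force: [-2.2, 2.9, 9.5]
gripper_width: 59.2
```

```bash
python3 s.py; python3 wheel.py 9
```

```text
11.05 [532.5  16.7 175.9] F [-2.16  2.94  9.45] T [ 1.256  0.862 -0.229] w 59.2 yaw -57.24 j6 0.237
((254.18533325195312, 265.00335693359375), (121.7005615234375, 132.8374481201172), 90.30828094482422)
wheel at z193 [531.   16.4 193. ]
[[506.5 -15.1 196.5]
 [534.5  12.5 204.5]
 [560.6  39.4 206.2]]
ray [570.8 -45.5 319.1] [ 0.316 -0.491  1.   ]
[532.52599072  16.68677663 175.9119363 ] tool shift to wheel xy [ -0.6   1.5 -17.1]
[[ 0.541 -0.841  0.   ]
 [-0.841 -0.541  0.001]
 [-0.001 -0.001 -1.   ]]
[ 3.35543298e-01  2.77573992e-01 -2.99591661e-01 -8.21094322e-04
 -9.93212207e-01  2.36732988e-01] [-2.16065547  2.94325889  9.4518589 ] [ 1.25607552  0.86197681 -0.22904855]
```

Turned 186°, with running torque about −0.23 N m. From here I'll use small steps.

Call:
drive_tool([
  [0, 0, -0.0001, -3, 0.05],
  [0, 0, -0.0001, -3, 0.05],
  [0, 0, -0.0001, -3, 0.05],
  [0, 0, -0.0001, -3, 0.05],
  [0, 0, -0.0001, -3, 0.05],
])

```text
clock: 11.6
position: [532.3, 16.4, 176.4]
ee_rot: [0.932, -0.362, -0.0, -0.0]
contact_force: [-2.6, 3.8, 9.6]
gripper_width: 59.1
```

```bash
python3 s.py
```

```text
11.6 [532.3  16.4 176.4] F [-2.6   3.8   9.63] T [ 1.096  0.88  -0.288] w 59.1 yaw -42.42 j6 0.495
```

Call:
drive_tool([
  [0, 0, -5e-05, -1.5, 0.05],
  [0, 0, -5e-05, -1.5, 0.05],
])

```text
clock: 11.8
position: [532.2, 16.4, 176.5]
ee_rot: [0.941, -0.338, -0.0, -0.0]
contact_force: [-3.3, 4.1, 9.5]
gripper_width: 58.8
```

```bash
python3 s.py
```

```text
11.8 [532.2  16.4 176.5] F [-3.26  4.11  9.48] T [ 1.023  0.851 -0.226] w 58.8 yaw -39.48 j6 0.547
```

Call:
drive_tool([
  [0, 0, -4e-05, -1.2, 0.05],
  [0, 0, -4e-05, -1.2, 0.05],
])

```text
clock: 12.0
position: [532.2, 16.4, 176.6]
ee_rot: [0.948, -0.318, -0.0, -0.0]
contact_force: [-2.8, 3.5, 9.1]
gripper_width: 58.4
```

```bash
python3 s.py
```

```text
12.0 [532.2  16.4 176.6] F [-2.8   3.53  9.1 ] T [ 1.029  0.877 -0.216] w 58.4 yaw -37.1 j6 0.588
```

Call:
drive_tool([
  [0, 0, -4e-05, -1.2, 0.05],
  [0, 0, -4e-05, -1.2, 0.05],
])

```text
clock: 12.2
position: [532.1, 16.3, 176.6]
ee_rot: [0.955, -0.298, -0.0, 0.0]
contact_force: [-2.3, 3.0, 9.7]
gripper_width: 58.5
```

```bash
python3 s.py
```

```text
12.2 [532.1  16.3 176.6] F [-2.32  3.02  9.74] T [ 0.964  0.903 -0.164] w 58.5 yaw -34.7 j6 0.63
```

Call:
drive_tool([
  [0, 0, -4e-05, -1.2, 0.05],
  [0, 0, -4e-05, -1.2, 0.05],
])

```text
clock: 12.4
position: [532.1, 16.3, 176.7]
ee_rot: [0.961, -0.278, -0.0, 0.0]
contact_force: [-2.0, 4.0, 9.4]
gripper_width: 58.5
```

```bash
python3 s.py
```

```text
12.4 [532.1  16.3 176.7] F [-2.01  4.    9.45] T [ 0.913  0.895 -0.192] w 58.5 yaw -32.3 j6 0.672
```

Call:
drive_tool([
  [0, 0, -4e-05, -1.2, 0.05],
])

```text
clock: 12.5
position: [532.1, 16.2, 176.8]
ee_rot: [0.963, -0.268, -0.0, 0.0]
contact_force: [-3.4, 2.4, 10.6]
gripper_width: 58.9
```

```bash
python3 s.py
```

```text
12.5 [532.1  16.2 176.8] F [-3.36  2.41 10.64] T [ 0.937  0.886 -0.233] w 58.9 yaw -31.1 j6 0.693
```

Call:
drive_tool([
  [0, 0, -4e-05, -1, 0.05],
  [0, 0, -4e-05, -1, 0.05],
])

```text
clock: 12.7
position: [532.0, 16.2, 176.8]
ee_rot: [0.968, -0.251, -0.0, 0.0]
contact_force: [-3.2, 1.9, 10.6]
gripper_width: 58.5
```

```bash
python3 s.py
```

```text
12.7 [532.   16.2 176.8] F [-3.2   1.89 10.61] T [ 0.875  0.869 -0.149] w 58.5 yaw -29.11 j6 0.728
```

Call:
drive_tool([
  [0, 0, -4e-05, -1, 0.05],
])

```text
clock: 12.8
position: [532.0, 16.2, 176.9]
ee_rot: [0.97, -0.243, -0.0, 0.0]
contact_force: [-4.1, 3.8, 8.7]
gripper_width: 58.7
```

```bash
python3 s.py
```

```text
12.8 [532.   16.2 176.9] F [-4.09  3.81  8.73] T [ 0.937  0.922 -0.216] w 58.7 yaw -28.11 j6 0.745
```

Call:
drive_tool([
  [0, 0, -4e-05, -1, 0.05],
  [0, 0, -4e-05, -1, 0.05],
])

```text
clock: 13.0
position: [532.0, 16.1, 176.9]
ee_rot: [0.974, -0.226, -0.0, 0.0]
contact_force: [-3.2, 3.8, 9.4]
gripper_width: 58.7
```

```bash
python3 s.py
```

```text
13.0 [532.   16.1 176.9] F [-3.22  3.82  9.35] T [ 0.822  0.869 -0.463] w 58.7 yaw -26.14 j6 0.78
```

Call:
drive_tool([
  [0, 0, -4e-05, -1, 0.05],
])

```text
clock: 13.1
position: [532.0, 16.1, 176.9]
ee_rot: [0.976, -0.218, -0.0, 0.0]
contact_force: [-2.5, 3.3, 9.7]
gripper_width: 59.1
```

```bash
python3 s.py
```

```text
13.1 [532.   16.1 176.9] F [-2.54  3.3   9.7 ] T [ 0.824  0.877 -0.822] w 59.1 yaw -25.22 j6 0.796
```

Torque jumped to −0.46 and then −0.82 within the last 2°, so that is the stop, at a yaw of about −26.5° and a total of about 217° (3.8 rad). I'll ease back a quarter turn now.

Call:
drive_tool([
  [0, 0, 0, 1.5, 0.05],
  [0, 0, 0.0002, 5, 0.05],
  [0, 0, 0.00025, 7.5, 0.05],
  [0, 0, 0.00025, 7.5, 0.05],
  [0, 0, 0.00025, 7.5, 0.05],
  [0, 0, 0.00025, 7.5, 0.05],
  [0, 0, 0.00025, 7.5, 0.05],
  [0, 0, 0.00025, 7.5, 0.05],
  [0, 0, 0.00025, 7.5, 0.05],
  [0, 0, 0.00025, 7.5, 0.05],
  [0, 0, 0.00025, 7.5, 0.05],
  [0, 0, 0.00025, 7.5, 0.05],
  [0, 0, 0.00025, 7.5, 0.05],
  [0, 0, 0, 2, 0.05],
  [0, 0, 0, 0, 0.05],
])

```text
clock: 14.6
position: [533.8, 16.9, 174.0]
ee_rot: [-0.529, 0.849, -0.0, 0.002]
contact_force: [1.9, 3.8, 6.7]
gripper_width: 58.7
```

```bash
python3 s.py; python3 wheel.py 10
```

```text
14.6 [533.8  16.9 174. ] F [1.88 3.75 6.74] T [ 1.239 -0.115  0.023] w 58.7 yaw -116.1 j6 -0.791
((254.25038146972656, 264.8364562988281), (122.37886810302734, 132.94659423828125), 91.52487182617188)
wheel at z193 [533.5  15.5 193. ]
[[505.1 -15.3 194.6]
 [532.9   8.7 202.5]
 [558.7  39.8 204.2]]
ray [501.4 -49.4 317.1] [-0.259 -0.523  1.   ]
[533.815789    16.93046234 174.0155293 ] tool shift to wheel xy [  1.4  -0.4 -19. ]
[[-0.44  -0.898  0.003]
 [-0.898  0.44   0.001]
 [-0.002 -0.002 -1.   ]]
[ 3.35502266e-01  2.80202229e-01 -3.01446705e-01 -1.25457989e-04
 -9.85866290e-01 -7.91013354e-01] [1.88210492 3.75496715 6.73715389] [ 1.23920624 -0.11524661  0.02288448]
```

View pics/wrist10.png

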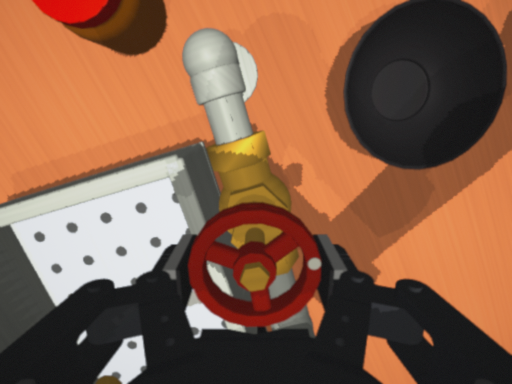

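The dot is still at (314,263), so there was no slip, and the wheel is about 90° back from the stop. I'll release, rise and check.

Call:
drive_tool([
  [0, 0, 0, 0, 0.085],
  [0, 0, 0, 0, 0.085],
  [0, 0, 0, 0, 0.085],
  [0, 0, 0, 0, 0.085],
  [0, 0, 0, 0, 0.085],
  [0, 0, -0.01, 0, 0.085],
  [0, 0, -0.03, 0, 0.085],
  [0, 0, -0.04, 0, 0.085],
  [0, 0, -0.03, 0, 0.085],
  [0, 0, 0, 0, 0.085],
  [0, 0, 0, 0, 0.085],
])

```text
clock: 15.75
position: [532.8, 16.3, 283.9]
ee_rot: [-0.529, 0.849, -0.0, 0.001]
contact_force: [0.7, -0.8, 0.9]
gripper_width: 84.8
```

```bash
python3 s.py; python3 wheel.py 11; python3 - <<'E'
from h import *
st=arm.read_state();i,d=arm.get_image('wrist');W=w2c('wrist',st)
i,d=arm.get_image('scene');cv2.imwrite('pics/scene11.png',i)
E
```

```text
15.75 [532.8  16.3 283.9] F [ 0.69 -0.81  0.89] T [-0.021  0.032  0.02 ] w 84.8 yaw -116.11 j6 -0.79
((134.90455627441406, 20.56119728088379), (60.66681671142578, 70.0057144165039), 143.2715301513672)
wheel at z193 [ 551.4 -142.8  193. ]
[[ 542.9 -200.7   97.8]
 [ 572.5 -174.3  105.7]
 [ 598.6 -149.6  107.3]]
ray [500.4 -50.1 427.1] [-0.218  0.396  1.   ]
[532.7536782   16.26781688 283.92413691] tool shift to wheel xy [134.8 -86.6  90.8]
[[-0.44  -0.898  0.002]
 [-0.898  0.44   0.001]
 [-0.002 -0.001 -1.   ]]
[ 3.34794311e-01  1.91956752e-01 -1.29929337e-01 -4.07815242e-04
 -1.24678833e+00 -7.90371642e-01] [ 0.6884615  -0.80598738  0.88905094] [-0.02137608  0.03153018  0.01963056]
```

View pics/wrist11.png

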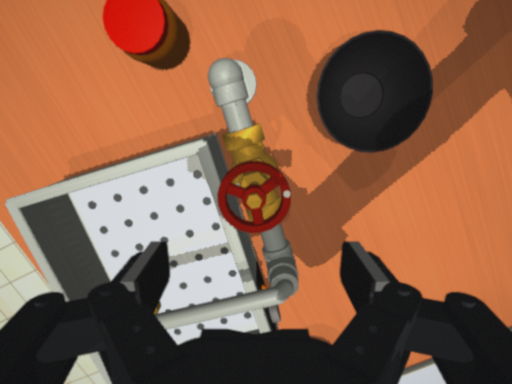

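View pics/scene11.png

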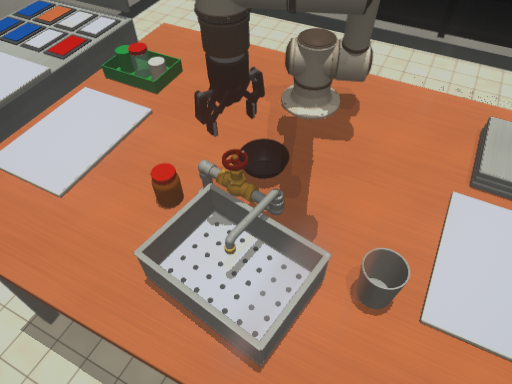

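The wheel is free with its dot unmoved (287,194), the nozzle at (231,247) is over the well, and the jar, bowl and pot are where they were. Last I'll check the outlet numerically and hand in.

```bash
python3 - <<'E'
from h import *
print(onplane(w2c('scene'),231,249,132).round(), 'well ~ (712,102)')
print(arm.job_done())
E
```

```text
[710. 101. 132.] well ~ (712,102)
the job is handed in; nothing more can be done
None
```

The well is ready to fill and the job is handed in, at about 16 s of the 72 s allowed; handing in reported no verdict.

- **Spout:** I swung it with closed fingers from about 1.84 rad to 0. The last check put the outlet at (710, 101), about 2 mm from the well middle at about (712, 102).
- **Valve:** I gripped the wheel and opened it about 217° (3.8 rad), with the last 30° in small steps. It ran at about 0.2 N m, and at the stop the torque rose to 0.46 and then 0.82 N m. I then backed off about 90°. The white dot showed that the wheel did not slip in the grip or move on release.
- **Bonnet:** The 0.82 N m reading was above the 0.5 N m at which the bonnet begins to unscrew. I turned at most about 1–2° past the stop, under the 4.6° limit. I did not measure the bonnet's angle directly.
- **Bystanders:** The jar, bowl and pot looked unmoved in the last picture, and the robot is clear of everything.
- **Disagreement:** The wrist camera put the wheel 2–3 mm lower in y than the scene and side cameras did. The side force while turning showed the scene and side value was right, so I shifted the grip about 2.5 mm mid-turn.

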